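Fit the port disk and screw ring to a media bottle

ROBOT

A 6-joint arm with a two-finger parallel gripper is mounted at the origin on the work surface. World frame = base frame: x ahead of the robot, y to its left, z up, the work surface at z = 0. Lengths are in m, angles in rad, forces in N, time in s.
With the tool pointing down it reaches from about 0.325 to 0.85 m from the base axis. Payload 4.4 kg.
Tool frame: the origin (TCP) lies midway between the tips of the shut fingers; the grasp point (between the pads) lies behind it (robot.tcp_to_grasp is the z of the grasp point in the tool frame, in m); z points along the fingers, y is the line along which they close (so a half turn about z gives the same grasp; the last joint's range is limited). The gripper opens to 94 mm and grips with 3 to 60 N. Pads are 16 mm wide; open, the fingers measure 119 mm over their backs; the gripper's body (75 mm by 177 mm) begins 78 mm behind the grasp point.
Start: joints at [0.983, 0.207, 1.542, -0, 1.393, -0.15], TCP at [0.244, 0.521, 0.205] pointing down, gripper open.
Joint ranges: [-2.73, 2.73], [-0.86, 2.22], [0.23, 2.46], [-1.11, 4.25], [0.08, 2.63], [-2.82, 2.82]. Speed limits (rad/s): [2.79, 2.79, 3.14, 3.14, 3.14, 3.14].

INTERFACE

Orientations are given as a rotation vector (axis times angle).
In Python, from station import monitor, cams, job_done, robot gives the robot as it stands.
- The arm moves only by the shell command python3 -m creep 'ROWS'. ROWS is JSON, one flat list of numbers, 5 for each row, row after row: the shift along the tool's x, y, z in cm, then the turn about the tool's z in rad, then the finger opening in cm, from 0 to 9.4. A call has exactly 10 rows; each row shifts and turns the commanded pose from where the row before left it, along the tool's axes as they then stand; what a row does not reach is not made up. A row lasts 1/8 s, in which the tool goes at most 62.5 mm and 10.7 degrees, less where a joint would pass 70% of its speed; a pose out of reach is approached as far as the arm can. A call is refused whole if a number of a shift passes 6.25 or a number of a turn 0.188, either way. A call with a gripper value outside its range is refused whole. The fingers move at their own pace and stop on an object; the grip force is fixed at half the most. Time passes only in rows, so rows that do not move let the fingers close, or fill a call up. It gives the time, the measured TCP pose, the force, the opening and the grip force at its end, in the units of the state.
- monitor.get_state(): the state, without advancing time (a new reading comes with each control period).
- cams.grab_frame(name): name is "scene" or "side" or "wrist"; returns a dict with "image" (420x560x3 uint8, red, green, blue), "camera_matrix" (3x3 intrinsics, pixels), "dist" ([k1, k2, p1, p2, k3] as OpenCV has them; the pictures are not rectified), "R" (3x3) and "t" (3): a world point X has camera coordinates R X + t; the wrist camera has in their place "mount" (4x4, takes a point from camera to tool coordinates, whose origin is the TCP and whose axes are the flange's). Camera axes: x right, y down, z forward; pixel columns grow to the right and rows downward; lengths in m; the calibration is good to about 2 mm. A picture is of the moment at which its call begins: read the wrist's pose just before it. There is no depth.
- job_done(): hands the job in; it is judged then, once.
The state is a dict: "time_s": time; "joint_positions": joint angles; "qvel": joint speeds; "effort": joint torques, N m; "ee_pos": TCP position; "tcp_rot": TCP orientation; "contact_force": force on the tool from outside, world axes, zero at the start; "ft_torque": the same for the moment, N m; "gripper_width": opening from 0.0 (shut) to 1.0 (fully open); "grip_force": force on a finger pad.
Only numpy, scipy, OpenCV 4.12 (cv2) and the standard library are available. Lean on these libraries where they do the work, as an engineer would, in place of code of your own. Each camera call takes 0.05 s, during which the arm holds its last target. There are 200 camera calls.

TASK

Close the amber bottle with its two-part port cap: first seat the blue port disk fully home in the open mouth and let go of it, then put the red ring over it and screw the ring down clockwise until it clamps the disk hand-tight, without forcing the glass or crushing the seal. Leave the capped bottle, the tube rack and the beaker where they stand.

Things in the scene. Friction and masses are not known exactly. Their poses are not given: they have to be found in the camera images.
- holder: Bottle holder, fixed to the bench: dark steel plate 130 x 130 x 12 mm with a grey cup (82 mm across, 52 mm high) clamping an amber glass bottle upright (70 mm across, straight neck from 126 mm above the bench up). Origin: centre of the plate's underside. The bottle turns in it only above about 2 N m. Which way the thread starts face varies and does not follow this pose.
- mouth (a point): Centre of the bottle's mouth at rim level, 150 mm above the bench. Bore 30 mm across, 24 mm deep; neck 37 mm outside. The disk may not load the rim with more than 45 N, nor the ring the neck and thread with more than 80 N.
- thread (a point): Neck axis, 8 mm below the rim. Right-hand quick thread in three equal lengths 120 deg apart, ridges 3 mm thick, 46 mm across outside, lead 14 mm a turn: each runs 88 deg clockwise (from above), its top falling from 2 to 5.4 mm below the rim. 32 deg gaps between them let the ring's lugs pass straight down.
- disk: Blue port disk, about 35 g, upright. Origin: centre of its underside, z up the axis. Spigot 28 mm across, 9 mm long, 2 mm chamfer at the foot; flange above it 35 mm across, 5 mm thick, bevelled on top, with an orange silicone seal beneath. Seated, the seal lies on the rim and the origin is 9 mm below it. The seal gives 1 mm per 35 N.
- disk_seat (a point): Centre of the underside of the disk's seal, 9 mm above the disk's origin; at the mouth's centre when home.
- disk_port (a point): Top of the disk's round port, 40 mm above the disk's origin. The port is 12 mm across and stands 26 mm above the flange (up to 16 mm across in its lowest 3 mm): hold the disk by it, from above.
- ring: Red screw ring, about 40 g, open side down. Origin: centre of its underside, z up. 55 mm across (56 over ribs), 24 mm high, bore 49 mm, bevelled to 53 at the open edge. Three lugs 3 mm thick, 5 mm wide reach in to 39.6 mm across, centres 8.2 mm above the origin, at its own +x and every 120 deg. Lying on the ridges its origin is 9 to 12 mm below the rim; lugs in the gaps, 16 mm.
- ring_top (a point): Centre of the ring's top, 24 mm above its origin: a 3 mm web with a 24 mm hole for the port. With the lugs in the gaps the ring turns clockwise 40 to 60 deg freely, then bites: it sinks with the thread and squeezes the seal, 40 to 70 N per rad. Hand-tight is 12 to 32 N, 0.3 to 0.8 mm of sinking, 15 to 30 deg past the bite; over 40 N crushes the seal. It holds by itself.
- reagent: Bystander: capped clear bottle, 70 mm across, 130 mm high, loose. Origin under its centre.
- tube_rack: Bystander: green tube rack 70 x 150 mm, 53 mm high with its tubes, loose. Origin under its centre.
- beaker: Bystander: clear beaker, 66 mm across, 85 mm high, loose. Origin under its centre.
There are look-alikes about, which are no part of the job. Of the things that look like the ring, take the one that is nearest to the robot's base at the start. Of the things shaped like the disk, the blue one is meant.

How it is judged:
On the way, in this order (a step that is already met when the one before it is completed fails the run):
1. the port disk sits home in the bare mouth, flange flat on the rim, let go, with the ring still aside (horizontal distance between disk_seat and mouth below 0.003 m and z of disk_seat in the frame of mouth between -0.0025 and 0.0015 m and angle between disk's own z axis and vertical below 0.07 rad and contact force between the fingers and disk below 0.2 N and horizontal distance between ring and mouth above 0.06 m), for 0.2 s.
2. the ring has gone down over the seated disk, lugs past the thread starts (horizontal distance between each of disk_seat, ring and mouth below 0.003 m and z of disk_seat in the frame of mouth between -0.0025 and 0.0015 m and angle between each of disk, ring's own z axis and vertical below 0.07 rad and z of ring in the frame of mouth below -0.015 m), for 0.1 s.
At the end, for the whole second after the job is handed in: disk home in the mouth (3 mm off centre at most, flange on the rim, level within 4 deg); ring on the thread over it (3 mm, 4 deg, underside 15 mm or more below the rim) and pressing on the disk by itself with 8 to 40 N; both at rest (all of step 2 and contact force between ring and disk between 8 and 40 N and linear speed of each of ring, disk below 0.01 m/s); the robot touches nothing.
It fails at once if the disk is pressed on the bottle with more than 45 N (contact force between disk and holder above 45 N).
It fails at once if the ring is forced on the bottle's neck or thread with more than 80 N (contact force between ring and holder above 80 N).
It fails at once if the seal is crushed: the ring clamps the disk with more than 40 N (contact force between ring and disk above 40 N).
It fails at once if the capped bottle, the tube rack or the beaker is moved by more than 15 mm (distance of any of reagent, tube_rack, beaker from where it was at the start of the episode above 0.015 m).
It also fails if it takes over 72 s, if anything falls off the work surface, if the arm or the gripper's body presses on something with over 40 N, if the wrist force passes 120 N, or if a joint passes its speed limit or range.

## Working session

There is one attempt and no reset: what is moved stays moved. The work goes in short steps, Python scripts to look and compute and a shell command to move; the robot and the scene stay as the last step left them, time stands still between calls to the robot, and variables do not carry over. Pictures are saved under pics/ and viewed, at most 10 in all, crops included, and the job is handed in when it is done.

```bash
mkdir -p pics; ls
cat > h.py <<'E'
import numpy as np,cv2
from station import monitor,cams,job_done,robot
from scipy.spatial.transform import Rotation as Rn
def grab(n,save=None):
    s=monitor.get_state(); f=cams.grab_frame(n)
    if n=="wrist":
        T=np.eye(4);T[:3,:3]=Rn.from_rotvec(s["tcp_rot"]).as_matrix();T[:3,3]=s["ee_pos"]
        C=T@np.array(f["mount"]); f["Rc"],f["o"]=C[:3,:3],C[:3,3]
    else:
        R=np.array(f["R"]); f["Rc"],f["o"]=R.T,-R.T@np.array(f["t"])
    if save: cv2.imwrite(save,f["image"][:,:,::-1])
    return f
def ray(f,px):
    p=cv2.undistortPoints(np.array([[px]],float),np.array(f["camera_matrix"]),np.array(f["dist"]))[0,0]
    d=f["Rc"]@np.array([p[0],p[1],1]); return f["o"],d/np.linalg.norm(d)
def onz(f,px,z):
    o,d=ray(f,px); return o+d*(z-o[2])/d[2]
def proj(f,X):
    c=f["Rc"].T@(np.array(X)-f["o"]); r,_=cv2.Rodrigues(np.eye(3))
    return cv2.projectPoints(c.reshape(1,1,3),r,np.zeros(3),np.array(f["camera_matrix"]),np.array(f["dist"]))[0].ravel()
def blobs(f,hue,smin=110,vmin=50,amin=40):
    h=cv2.cvtColor(f["image"],cv2.COLOR_RGB2HSV); H=h[...,0].astype(int)
    lo,hi=hue; m=((H>=lo)&(H<=hi)) if lo<=hi else ((H>=lo)|(H<=hi))
    m=(m&(h[...,1]>=smin)&(h[...,2]>=vmin)).astype(np.uint8)
    n,l,st,c=cv2.connectedComponentsWithStats(m)
    return [(st[i].tolist(),c[i].round(1).tolist()) for i in range(1,n) if st[i][4]>=amin],l
E
python3 - <<'E'
from h import *
s=monitor.get_state();print(s,robot.tcp_to_grasp)
a=grab("scene");b=grab("side");c=grab("wrist","pics/w0.png")
for n,f in(("scene",a),("side",b),("wrist",c)):
    print(n,f["o"],f["camera_matrix"][0],f["dist"])
    for k,h in(("red",(172,8)),("blue",(95,130))): print(k,blobs(f,h)[0])
cv2.imwrite("pics/sc0.png",np.vstack([cv2.resize(a["image"],(400,300)),cv2.resize(b["image"],(400,300))])[:,:,::-1])
cv2.imwrite("pics/a0.png",cv2.resize(a["image"],(784,588))[:,:,::-1]);cv2.imwrite("pics/b0.png",cv2.resize(b["image"],(784,588))[:,:,::-1])
print(c["mount"])
E
```

```text
pics
{'time_s': 0.0, 'joint_positions': array([ 9.82502848e-01,  2.07402322e-01,  1.54295936e+00, -2.60698700e-05,
        1.39350071e+00, -1.50476619e-01]), 'qvel': array([-1.50271408e-04, -9.03196432e-04,  1.48234698e-03, -1.89146416e-03,
       -5.72396076e-04, -9.72739701e-05]), 'effort': array([ 1.60565265e-03, -3.70879304e+01, -2.81417871e+01,  7.01515004e-02,
        3.61088617e-02, -1.65791057e-04]), 'ee_pos': array([0.24332682, 0.520076  , 0.2042983 ]), 'tcp_rot': array([-0.68206132, -3.06584208,  0.00333853]), 'contact_force': array([-0.20290656, -0.22844924, -0.74952655]), 'ft_torque': array([-0.01472074,  0.02003588, -0.01791121]), 'grip_force': 0.0, 'gripper_width': 0.9987005075795301} -0.0188
scene [ 0.83019921 -0.35479311  0.80165968] [395.24705127   0.         277.04711543] [-0.00035471  0.          0.          0.          0.        ]
red [([327, 128, 19, 18, 250], [335.7, 136.5]), ([299, 158, 20, 19, 280], [308.2, 166.9]), ([335, 165, 20, 20, 294], [344.4, 174.5])]
blue [([299, 15, 31, 27, 356], [311.3, 31.0]), ([366, 30, 48, 29, 846], [389.6, 45.2]), ([350, 219, 30,
[... 636 characters left out ...]
[359, 303, 7, 7, 40], [362.1, 306.2]), ([376, 323, 7, 7, 43], [379.1, 326.0]), ([388, 322, 7, 7, 42], [390.8, 325.1]), ([218, 372, 18, 18, 230], [226.8, 381.2])]
wrist [0.17991243 0.55046839 0.38398969] [304.10245967   0.         280.72482903] [-0.0266747  0.         0.         0.         0.       ]
red [([288, 348, 38, 25, 710], [306.0, 361.0])]
blue [([323, 0, 78, 84, 687], [360.9, 40.1]), ([551, 0, 9, 19, 82], [556.4, 6.5])]
[[-1.05168794e-03 -9.69494025e-01 -2.45112685e-01  7.03854399e-02]
 [ 9.99999261e-01 -1.16903470e-03  3.33254844e-04  1.83324811e-04]
 [-6.09633815e-04 -2.45112154e-01  9.69494539e-01 -1.79554923e-01]
 [ 0.00000000e+00  0.00000000e+00  0.00000000e+00  1.00000000e+00]]
```

View pics/a0.png

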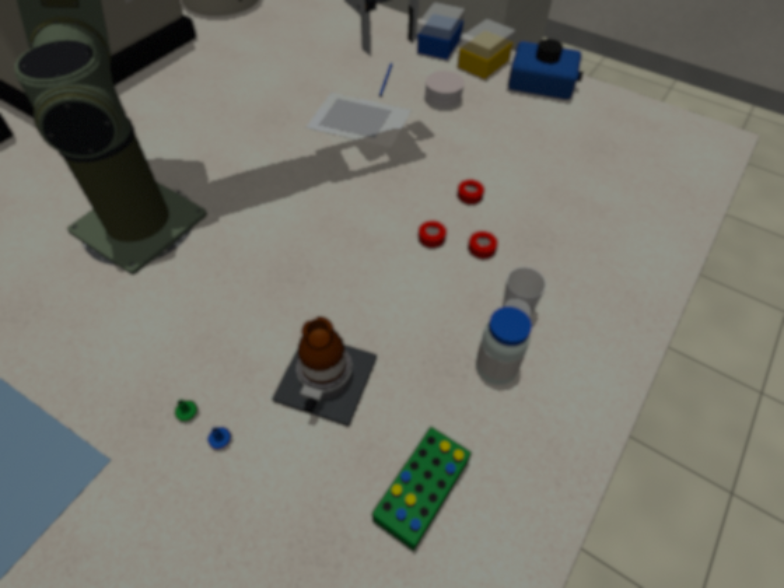

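View pics/b0.png

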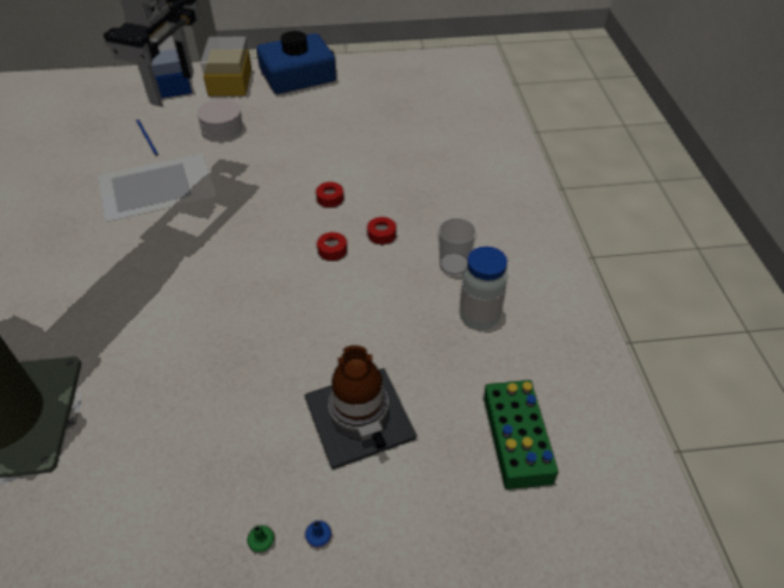

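Scene view: the blue disk is at (156,312) and the green look-alike at (133,293). There are three red rings at (336,137), (308,167) and (344,175). The bottle is around (229,245). The side view shows the same layout. Next I compute positions and check the candidates in one crop.

Run:
```python
from h import *
a=grab("scene");b=grab("side")
def tri(p,q):
    o1,d1=ray(a,p);o2,d2=ray(b,q)
    A=np.stack([d1,-d2],1);k=np.linalg.lstsq(A,o2-o1,rcond=None)[0]
    P,Q=o1+k[0]*d1,o2+k[1]*d2; return (P+Q)/2,np.linalg.norm(P-Q)
print("disk",tri((156.2,312.5),(226.8,381.2)),onz(a,(156.2,312.5),.014),onz(b,(226.8,381.2),.014))
for p in [(335.7,136.5),(308.2,166.9),(344.4,174.5)]:
    x=onz(a,p,.014);print("ring",p,x,np.hypot(x[0],x[1]),proj(b,x))
for p in [(235.1,138.5),(236.7,175.6),(272.4,164.3)]:
    x=onz(b,p,.014);print("ring side",p,x,np.hypot(x[0],x[1]))
print("mouth",tri((228,234),(254,253)),)
print("others cap", [onz(a,(364,232),.13),onz(b,(347.6,187),.13)],"rack",onz(a,(301,349),.05),"beaker",onz(a,(374,200),.085))
def crop(f,x,y,w,h,s):return cv2.resize(f["image"][y:y+h,x:x+w],None,fx=s,fy=s,interpolation=cv2.INTER_CUBIC)
A=np.hstack([crop(a,290,110,80,80,5),crop(a,185,215,80,80,5)]);
B=crop(a,110,270,160,35+10,5)
B=np.hstack([crop(a,120,275,80,40,5),crop(b,180,360,80,40,5)])
cv2.imwrite("pics/c1.png",np.vstack([A,B])[:,:,::-1])
```

```text
disk (array([ 0.45209767, -0.23351548,  0.01583993]), np.float64(0.0012357316641010401)) [ 0.45163491 -0.23374991  0.014     ] [ 0.45164411 -0.23216195  0.014     ]
ring (335.7, 136.5) [0.50161955 0.43552153 0.014     ] 0.6643050304392969 [235.04328838 139.40709446]
ring (308.2, 166.9) [0.49813758 0.29020487 0.014     ] 0.5765066530314433 [236.75379739 176.54202458]
ring (344.4, 174.5) [0.59143389 0.32142536 0.014     ] 0.6731332069118038 [272.31406847 165.18466336]
ring side (235.1, 138.5) [0.50197813 0.43932746 0.014     ] 0.6670762039051416
ring side (236.7, 175.6) [0.49819311 0.29363047 0.014     ] 0.5782864557619225
ring side (272.4, 164.3) [0.59200471 0.32473137 0.014     ] 0.6752185173606343
mouth (array([ 0.52052475, -0.06195609,  0.1553963 ]), np.float64(0.002649360572601353))
others cap [array([0.7331386 , 0.10753831, 0.13      ]), array([0.73180957, 0.10948726, 0.13      ])] rack [ 0.74202924 -0.13812893  0.05      ] beaker [0.70606353 0.23024052 0.085     ]
```

View pics/c1.png

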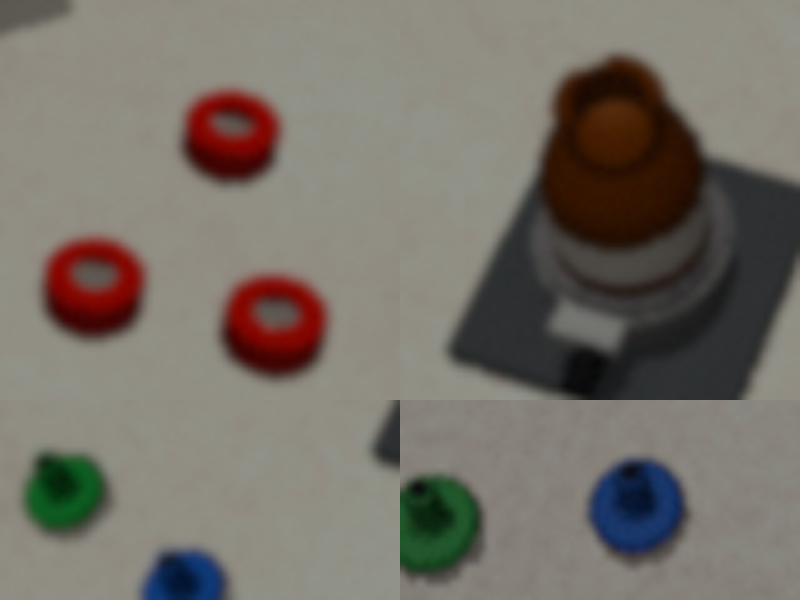

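The candidates by pixel in the scene view are:
- **Rings:** (308,167) at 0.577 m, (336,137) at 0.665 m and (344,175) at 0.674 m from the base. The first is nearest, so it is the one meant.
- **Disks:** blue at (156,312) and green at (133,293). Blue is the one meant.

The crop confirms both choices. I'm moving over the disk now.

```bash
python3 -m creep '[-3.9,-4.57,0,0,4, -3.9,-4.57,0,0,4, -3.9,-4.57,0,0,4, -3.9,-4.57,0,0,4, -3.9,-4.57,0,0,4, -3.9,-4.57,0,0,4, -3.9,-4.57,0,0,4, -3.9,-4.57,0,0,4, -3.9,-4.57,0,0,4, -3.9,-4.57,0,0,4]'; python3 -m creep '[-3.9,-4.57,0,0,4, -3.9,-4.57,0,0,4, -3.9,-4.57,0,0,4, 0,0,3,0,4, 0,0,1,0,4, 0,0,0,0,4, 0,0,0,0,4, 0,0,0,0,4, 0,0,0,0,4, 0,0,0,0,4]'
cat >> h.py <<'E'
def totool(X):
    s=monitor.get_state();return Rn.from_rotvec(s["tcp_rot"]).as_matrix().T@(np.array(X)-s["ee_pos"])*100
E
python3 - <<'E'
from h import *
s=monitor.get_state();print(s["ee_pos"],s["tcp_rot"],s["joint_positions"])
w=grab("wrist","pics/w1.png");bl,l=blobs(w,(95,130));print(bl)
for st,c in bl:
    m=(l==l[int(c[1]),int(c[0])]).astype(np.uint8)
    cs=cv2.findContours(m,0,2)[0]; h=cv2.convexHull(max(cs,key=len));print(cv2.fitEllipse(h),onz(w,c,.014),totool(onz(w,c,.014)))
E
```

```text
time_s: 1.5
ee_pos: [0.4035, -0.0605, 0.2058]
tcp_rot: [0.683, 3.065, 0.0]
contact_force: [0.4, 0.9, -0.9]
gripper_width: 0.425
grip_force: 0.0
time_s: 2.75
ee_pos: [0.4513, -0.2322, 0.1659]
tcp_rot: [0.682, 3.066, -0.001]
contact_force: [-0.4, -0.3, 0.0]
gripper_width: 0.424
grip_force: 0.0
[ 0.45131087 -0.23224249  0.16585613] [ 6.81636385e-01  3.06602334e+00 -6.08039178e-04] [-6.45875532e-01  9.99306824e-02  1.74918500e+00 -5.95167527e-05
  1.29166803e+00 -1.77913244e+00]
[([267, 180, 30, 30, 659], [281.6, 194.0])]
((281.6255798339844, 194.25918579101562), (29.23215675354004, 29.6385498046875), 106.10023498535156) [ 0.45047884 -0.2304706   0.014     ] [ 0.15096807  0.13082475 15.17306345]
```

View pics/w1.png

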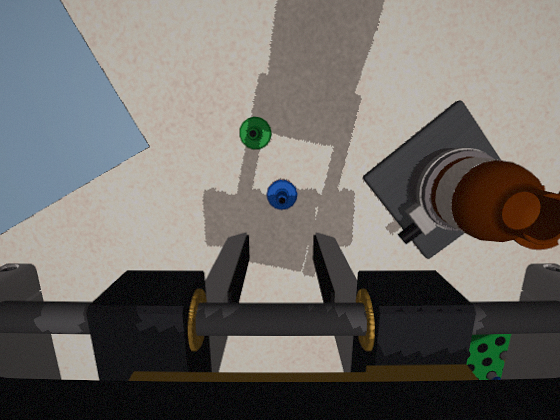

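The wrist view shows the blue disk at (282,194) and the green one at (255,133). I'm descending onto the blue port.

```bash
python3 -m creep '[0.05,0.05,4,0,4, 0.05,0.04,4,0,4, 0.05,0.04,3,0,4, 0,0,2,0,4, 0,0,1.2,0,4, 0,0,0.4,0,4, 0,0,0,0,4, 0,0,0,0,0, 0,0,0,0,0, 0,0,0,0,0]'; python3 -m creep '[0,0,0,0,0, 0,0,0,0,0, 0,0,-1,0,0, 0,0,-3,0,0, 0,0,-4,0,0, 0,0,-4,0,0, 0,0,-4,0,0, 0,0,-2,0,0, 0,0,0,0,0, 0,0,0,0,0]'
python3 - <<'E'
from h import *
s=monitor.get_state();print(s["ee_pos"],s["tcp_rot"])
w=grab("wrist");bl,l=blobs(w,(95,130));print(bl)
# amber
am,l2=blobs(w,(4,18),120,40,200);print("amber",am)
cv2.imwrite("pics/w2.png",np.vstack([w["image"]])[:,:,::-1])
E
```

```text
time_s: 4.05
ee_pos: [0.4506, -0.2306, 0.0199]
tcp_rot: [0.682, 3.066, -0.001]
contact_force: [0.4, -0.4, 0.5]
gripper_width: 0.146
grip_force: 0.0
time_s: 5.3
ee_pos: [0.4496, -0.2299, 0.1984]
tcp_rot: [-0.682, -3.065, -0.001]
contact_force: [0.7, -0.1, -1.3]
gripper_width: 0.118
grip_force: 30.0
[ 0.44957268 -0.22987818  0.19841049] [-6.81814368e-01 -3.06493459e+00 -1.22816304e-03]
[([256, 217, 50, 51, 1084], [280.7, 236.3]), ([432, 346, 11, 11, 93], [437.2, 351.2]), ([474, 360, 11, 10, 76], [479.3, 364.3]), ([409, 371, 7, 10, 40], [412.0, 375.4])]
amber [([436, 160, 100, 78, 4451], [479.3, 198.4])]
```

View pics/w2.png

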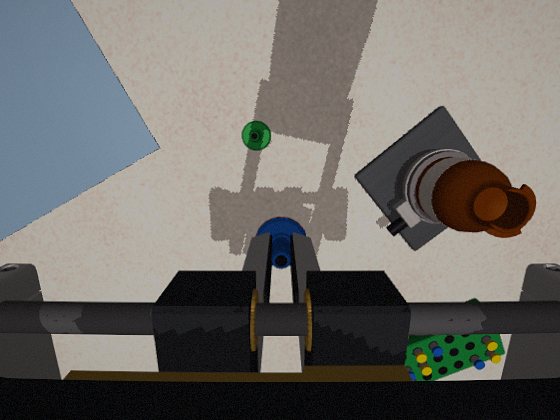

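The disk is held: port between the pads, flange centre about (281,242), grip 30 N. I'm moving to a viewpoint beside the mouth.

```bash
python3 -m creep '[1.4,4.5,-0.9,0,0, 1.4,4.5,-0.9,0,0, 1.4,4.5,-0.9,0,0, 1.4,4.5,-0.9,0,0, 0,0,0,0,0, 0,0,0,0,0, 0,0,0,0,0, 0,0,0,0,0, 0,0,0,0,0, 0,0,0,0,0]'
python3 - <<'E'
from h import *
s=monitor.get_state();print(s["ee_pos"],s["tcp_rot"])
w=grab("wrist");bl,l=blobs(w,(95,130));
c=bl[0][1];m=(l==l[int(c[1]),int(c[0])]).astype(np.uint8);h=cv2.convexHull(max(cv2.findContours(m,0,2)[0],key=len))
e=cv2.fitEllipse(h);print(bl[0],e)
P=onz(w,e[0],s["ee_pos"][2]-.008);print("disk tool",totool(P))
print("amber",blobs(w,(4,18),120,40,100)[0])
x,y=200,60
cv2.imwrite("pics/w3.png",cv2.resize(w["image"][60:270,190:370],None,fx=2.8,fy=2.8,interpolation=cv2.INTER_CUBIC)[:,:,::-1])
cv2.imwrite("pics/w3full.png",w["image"][:,:,::-1])
E
```

```text
time_s: 6.6
ee_pos: [0.4759, -0.044, 0.2354]
tcp_rot: [-0.683, -3.066, 0.0]
contact_force: [0.3, 0.7, -0.9]
gripper_width: 0.12
grip_force: 30.0
[ 0.47585892 -0.04403464  0.23542575] [-6.83279263e-01 -3.06634421e+00  3.62201791e-05]
([256, 217, 50, 52, 1044], [280.6, 236.1]) ((280.8648376464844, 241.86888122558594), (50.39757537841797, 51.91379928588867), 114.64344787597656)
disk tool [-0.05532809  0.02058923  0.80518946]
amber [([252, 209, 61, 34, 503], [285.8, 219.9]), ([271, 268, 21, 10, 139], [280.7, 273.5]), ([297, 366, 23, 16, 109], [309.6, 374.0])]
```

View pics/w3.png

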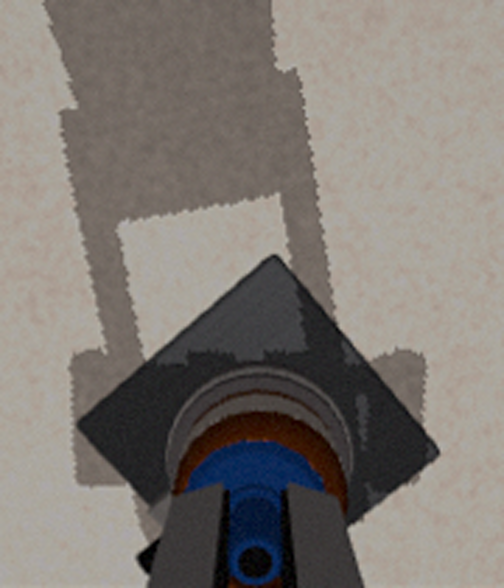

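The disk hides the mouth here, and my first mouth estimate was off. I'm recomputing it from the earlier picture and from the plate corners at crop (275,255), (78,425) and (438,452).

Run:
```python
from h import *
w=grab("wrist");a=grab("scene");b=grab("side")
g=lambda x,y:(190+x/2.8,60+y/2.8)
L,Rr,T=[onz(w,g(*p),.012) for p in((78,425),(438,452),(275,255))]
print("plate",L,Rr,T,(L+Rr)/2)
w2=dict(w);w2["o"]=w["o"]-monitor.get_state()["ee_pos"]+np.array([.44957,-.22988,.19841])
print("mouth from w2",onz(w2,(515,212),.150),onz(w2,(490,203),.126))
print("scene",onz(a,(227,237),.15),"side",onz(b,(254,256),.15))
# scene plate corners (784px picture scaled 1.4)
c=[onz(a,(x/1.4,y/1.4),.012) for x,y in((302,334),(377,355),(349,423),(274,399))];print(np.mean(c,0))
c=[onz(b,(x/1.4,y/1.4),.012) for x,y in((306,405),(385,374),(414,438),(334,463))];print(np.mean(c,0))
```

```text
plate [ 0.47383663 -0.13799808  0.012     ] [0.56184099 0.01665882 0.012     ] [ 0.44036091 -0.01601819  0.012     ] [ 0.51783881 -0.06066963  0.012     ]
mouth from w2 [ 0.520449   -0.05874446  0.15      ] [ 0.51717847 -0.06200703  0.126     ]
scene [ 0.52157723 -0.06730684  0.15      ] side [ 0.51950217 -0.06319328  0.15      ]
[ 0.51850264 -0.0647014   0.012     ]
[ 0.51928358 -0.06919912  0.012     ]
```

```bash
python3 -m creep '[-4.9,0,0,0,0, -4.9,0,0,0,0, 0,0,0,0,0, 0,0,0,0,0, 0,0,0,0,0, 0,0,0,0,0, 0,0,0,0,0, 0,0,0,0,0, 0,0,0,0,0, 0,0,0,0,0]'
python3 - <<'E'
from h import *
s=monitor.get_state();print(s["ee_pos"],s["tcp_rot"])
w=grab("wrist");M=(.5195,-.0635,.15)
p=proj(w,M);print(p,totool(M))
x,y=int(p[0])-70,max(0,int(p[1])-60);print(x,y)
cv2.imwrite("pics/w4.png",cv2.resize(w["image"][y:y+120,x:x+140],None,fx=5,fy=5,interpolation=cv2.INTER_CUBIC)[:,:,::-1])
np.savez("w4.npz",Rc=w["Rc"],o=w["o"],K=w["camera_matrix"],d=w["dist"],im=w["image"])
E
```

```text
time_s: 8.05
ee_pos: [0.5646, -0.0852, 0.2354]
tcp_rot: [-0.682, -3.067, -0.0]
contact_force: [0.4, 0.3, 0.4]
gripper_width: 0.119
grip_force: 30.0
[ 0.56463674 -0.08522741  0.23541854] [-6.82259388e-01 -3.06657908e+00 -7.14118662e-06]
[280.97671035 154.57077163] [5.00610901 0.05517982 8.53967278]
210 94
```

View pics/w4.png

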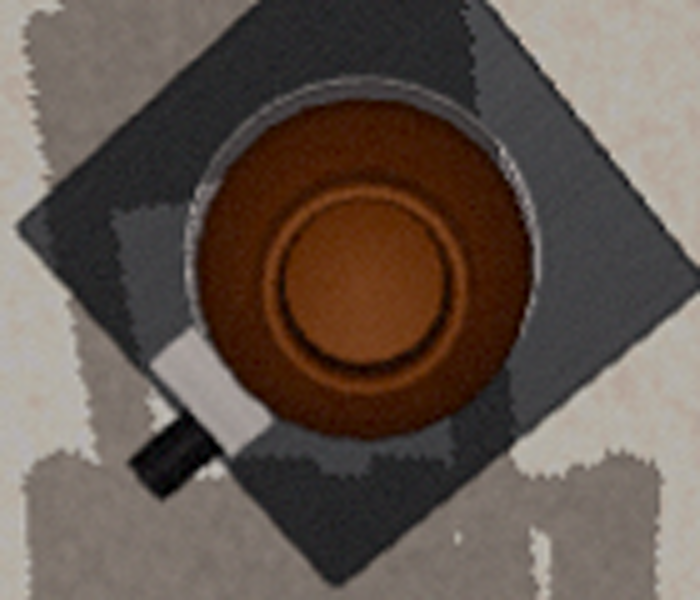

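The mouth is in clear view, with the rim circle centred at crop (365,287), which is about (282.6,151) in the full image. The ridges can't be told apart from the amber.

Run:
```python
from h import *
z=np.load("w4.npz");w=dict(Rc=z["Rc"],o=z["o"],camera_matrix=z["K"],dist=z["d"],image=z["im"])
g=cv2.GaussianBlur(cv2.resize(w["image"][94:214,210:350],None,fx=5,fy=5,interpolation=cv2.INTER_CUBIC)[...,0],(5,5),0).astype(float)
# bright rim ring: radial maxima about (365,287)
pts=[]
for t in np.radians(np.arange(0,360,5)):
    r=np.arange(88,108); v=[g[int(round(287+q*np.sin(t))),int(round(365+q*np.cos(t)))] for q in r]
    q=r[int(np.argmax(v))]; pts.append((365+q*np.cos(t),287+q*np.sin(t)))
e=cv2.fitEllipseDirect(np.array(pts,np.float32));print(e)
px=((e[0][0]+.5)/5-.5+210,(e[0][1]+.5)/5-.5+94)
M=onz(w,px,.15);print(px,M,totool(M)); np.save("M.npy",M)
```

```text
((364.60174560546875, 289.418212890625), (192.08868408203125, 196.0649871826172), 178.35972595214844)
(282.5203491210938, 151.483642578125) [ 0.51768537 -0.06118263  0.15      ] [5.26870545 0.18812353 8.53970485]
```

```bash
python3 -m creep '[2.7,0.09,0,0,0, 2.62,0.08,0,0,0, 0,0,2,0,0, 0,0,2,0,0, 0,0,1.5,0,0, 0,0,0.5,0,0, 0,0,0,0,0, 0,0,0,0,0, 0,0,0,0,0, 0,0,0,0,0]'
python3 -m creep '[0,0,0.1,0,0, 0,0,0.1,0,0, 0,0,0.1,0,0, 0,0,0.1,0,0, 0,0,0.1,0,0, 0,0,0,0,0, 0,0,0,0,0, 0,0,0,0,0, 0,0,0,0,0, 0,0,0,0,0]'
```

```text
time_s: 9.35
ee_pos: [0.5175, -0.0612, 0.1759]
tcp_rot: [0.682, 3.066, -0.0]
contact_force: [0.4, -0.3, -0.2]
gripper_width: 0.12
grip_force: 30.0
time_s: 10.6
ee_pos: [0.5172, -0.0611, 0.1705]
tcp_rot: [0.682, 3.066, 0.0]
contact_force: [-0.5, 0.3, -0.4]
gripper_width: 0.122
grip_force: 30.0
```

```bash
python3 -m creep '[0,0,0.1,0,0, 0,0,0.1,0,0, 0,0,0.1,0,0, 0,0,0,0,0, 0,0,0,0,0, 0,0,0,0,0, 0,0,0,0,0, 0,0,0,0,0, 0,0,0,0,0, 0,0,0,0,0]'
```

```text
time_s: 11.85
ee_pos: [0.5172, -0.0611, 0.1675]
tcp_rot: [0.682, 3.067, -0.0]
contact_force: [0.2, -0.4, -0.6]
gripper_width: 0.115
grip_force: 30.0
```

```bash
python3 -m creep '[0,0,0.1,0,0, 0,0,0.1,0,0, 0,0,0.1,0,0, 0,0,0.1,0,0, 0,0,0.1,0,0, 0,0,0.1,0,0, 0,0,0,0,0, 0,0,0,0,0, 0,0,0,0,0, 0,0,0,0,0]'
```

```text
time_s: 13.1
ee_pos: [0.5172, -0.0611, 0.1615]
tcp_rot: [0.682, 3.067, 0.0]
contact_force: [-0.0, 0.2, -0.4]
gripper_width: 0.117
grip_force: 30.0
```

```bash
python3 -m creep '[0,0,0.04,0,0, 0,0,0.04,0,0, 0,0,0,0,0, 0,0,0,0,0, 0,0,0,0,0, 0,0,0,0,0, 0,0,0,0,0, 0,0,0,0,0, 0,0,0,0,0, 0,0,0,0,0]'
```

```text
time_s: 14.35
ee_pos: [0.5172, -0.0611, 0.1607]
tcp_rot: [0.682, 3.067, -0.0]
contact_force: [0.0, -0.4, 1.7]
gripper_width: 0.118
grip_force: 30.0
```

```bash
python3 -m creep '[0,0,0.03,0,0, 0,0,0,0,0, 0,0,0,0,4, 0,0,0,0,4, 0,0,0,0,4, 0,0,-0.5,0,4, 0,0,-3,0,4, 0,0,-4,0,4, 0,0,-1.0,0,7, 0,0,0,0,7]'
python3 - <<'E'
from h import *
w=grab("wrist")
bl,l=blobs(w,(95,130));print(bl)
for st,c in bl[:1]:
    m=(l==l[int(c[1]),int(c[0])]).astype(np.uint8);e=cv2.fitEllipse(cv2.convexHull(max(cv2.findContours(m,0,2)[0],key=len)))
    print(e,onz(w,e[0],.152),np.load("M.npy"))
cv2.imwrite("pics/w5.png",w["image"][:,:,::-1])
E
```

```text
time_s: 15.6
ee_pos: [0.5174, -0.0612, 0.2456]
tcp_rot: [0.682, 3.065, -0.0]
contact_force: [0.3, 0.5, -0.4]
gripper_width: 0.602
grip_force: 0.0
[([263, 191, 37, 36, 982], [280.6, 208.5]), ([485, 279, 38, 23, 568], [505.4, 289.4]), ([329, 343, 10, 9, 61], [333.5, 346.7]), ([268, 353, 9, 9, 66], [271.9, 356.9]), ([274, 364, 9, 9, 63], [278.3, 368.0])]
((280.5114440917969, 208.7118682861328), (35.70866775512695, 36.857391357421875), 84.4813003540039) [ 0.51776692 -0.06122151  0.152     ] [ 0.51768537 -0.06118263  0.15      ]
```

```bash
python3 -m creep '[2.8,5.2,0,0,8, 2.8,5.2,0,0,8, 2.8,5.2,0,0,8, 2.8,5.2,0,0,8, 2.8,5.2,0,0,8, 2.7,5.2,0,0,8, 0,0,4,0,8, 0,0,3,0,8, 0,0,0,0,8, 0,0,0,0,8]'
python3 - <<'E'
from h import *
s=monitor.get_state();print(s["ee_pos"],s["joint_positions"][5])
w=grab("wrist");bl,l=blobs(w,(172,8));print(bl)
for st,c in bl:
    m=((l>0)&(l==max(l[int(c[1])].tolist(),key=l[int(c[1])].tolist().count) if 0 else True)).astype(np.uint8)
    i=[k for k in np.unique(l[st[1]:st[1]+st[3],st[0]:st[0]+st[2]]) if k and (l==k).sum()==st[4]][0]
    e=cv2.fitEllipse(cv2.convexHull(max(cv2.findContours((l==i).astype(np.uint8),0,2)[0],key=len)));P=onz(w,e[0],.02);print(e,P,totool(P))
st,c=bl[int(np.argmin([abs(b[1][0]-280)+abs(b[1][1]-190) for b in bl]))]
x,y=int(c[0])-40,int(c[1])-40
C=cv2.resize(w["image"][y:y+80,x:x+80],(560,560),interpolation=cv2.INTER_CUBIC)
cv2.imwrite("pics/w6.png",C[:,:,::-1])
E
```

```text
time_s: 16.9
ee_pos: [0.4983, 0.2921, 0.1753]
tcp_rot: [-0.683, -3.066, 0.0]
contact_force: [-0.0, -0.1, 0.5]
gripper_width: 0.855
grip_force: 0.0
[0.49828261 0.29210564 0.17532023] -0.7522196763235177
[([375, 115, 57, 53, 1914], [403.1, 140.5]), ([258, 168, 50, 50, 1574], [282.6, 192.6]), ([315, 227, 39, 48, 1038], [331.5, 249.7])]
((403.48590087890625, 140.5928497314453), (51.41880416870117, 57.096961975097656), 71.0989761352539) [0.50059019 0.43812354 0.02      ] [ 6.05985685 13.25503433 15.64130577]
((282.51348876953125, 192.81483459472656), (49.15574264526367, 49.66110610961914), 21.780065536499023) [0.49716117 0.29514856 0.02      ] [ 0.3033206   0.16311901 15.63218887]
((338.3346252441406, 250.4669647216797), (46.1007194519043, 48.78736877441406), 160.5283660888672) [0.58796956 0.32538574 0.02      ] [-6.63629821  6.75447394 15.64765649]
```

View pics/w6.png

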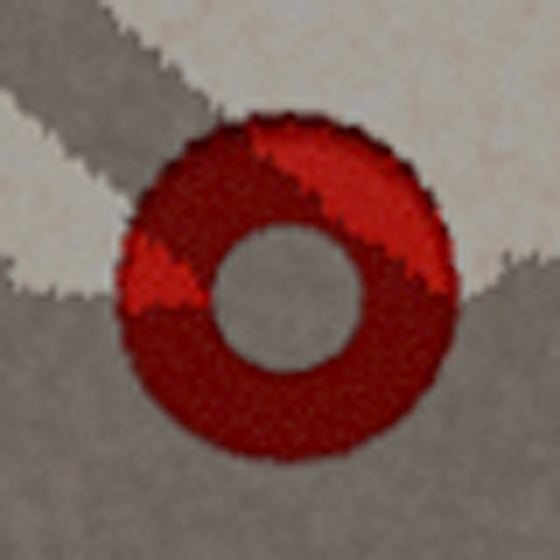

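The disk sits centred at (0.5178,-0.0612), matching the mouth. The ring's hole is at about (283,194), and nothing on its top shows where the lugs are. I'm gripping the ring.

```bash
python3 -m creep '[0.13,0.08,4,0,8, 0.12,0.08,4,0,8, 0,0,4,0,8, 0,0,3,0,8, 0,0,1.5,0,8, 0,0,0.6,0,8, 0,0,0,0,8, 0,0,0,0,4, 0,0,0,0,4, 0,0,0,0,4]'; python3 -m creep '[0,0,0,0,4, 0,0,0,0,4, 0,0,-1,0,4, 0,0,-4,0,4, 0,0,-6,0,4, 0,0,-6,0,4, 0,0,-4,0,4, 0,0,-2,0,4, 0,0,0,0,4, 0,0,0,0,4]'
python3 - <<'E'
from h import *
s=monitor.get_state();print(s["ee_pos"],s["joint_positions"][5])
w=grab("wrist");bl,l=blobs(w,(172,8));print(bl)
cv2.imwrite("pics/w7.png",w["image"][150:360,190:370].repeat(3,0).repeat(3,1)[:600,:,::-1])
E
```

```text
time_s: 18.2
ee_pos: [0.497, 0.295, 0.0049]
tcp_rot: [0.682, 3.066, 0.001]
contact_force: [0.3, -0.6, 1.7]
gripper_width: 0.584
grip_force: 30.0
time_s: 19.45
ee_pos: [0.4957, 0.2944, 0.2329]
tcp_rot: [-0.682, -3.065, 0.002]
contact_force: [-0.5, -0.3, -1.3]
gripper_width: 0.586
grip_force: 30.0
[0.49570728 0.29437671 0.23293905] -0.7471621450385848
[([362, 120, 47, 45, 1373], [384.8, 141.8]), ([233, 204, 119, 97, 6436], [284.8, 249.7])]
```

View pics/w7.png

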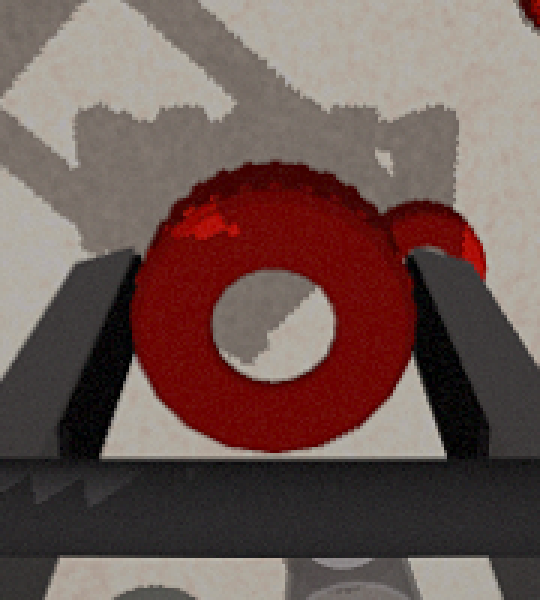

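The ring is held, with its hole at about (281,258). I'm working out its offset in the tool from the hole and rim edges.

Run:
```python
from h import *
w=grab("wrist");z=monitor.get_state()["ee_pos"][2]
q=lambda x,y,dz:totool(onz(w,(190+(x-1)/3,150+(y-1)/3),z+dz)).round(3)
N=q(274,267,.0191);F=q(274,382,.0161);B=q(273.5,452,.0191)
print("hole near/far",N,F,(N+F)/2,"outer far",B,"-> x",B[0]+2.75)
print("left/right",q(211,324,.018),q(337,324,.018),q(132,318,.0191),q(415,318,.0191))
s=monitor.get_state();M=np.array([.5177,-.0612,.15]);print("mouth in tool",totool(M))
```

```text
hole near/far [ 1.155  0.039 -1.907] [-1.351  0.037 -1.614] [-0.098   0.038  -1.7605] outer far [-2.712  0.026 -1.917] -> x 0.03799999999999981
left/right [-0.039 -1.165 -1.797] [-0.039  1.241 -1.804] [ 0.131 -2.653 -1.902] [ 0.129  2.709 -1.917]
mouth in tool [-17.10535206 -31.22899114   8.2728171 ]
```

```bash
python3 -m creep '[-2.85,-5.21,0,0,4, -2.85,-5.21,0,0,4, -2.85,-5.21,0,0,4, -2.84,-5.21,0,0,4, -2.84,-5.21,0,0,4, -2.84,-5.21,0,0,4, 0,0,0,0,4, 0,0,1.5,0,4, 0,0,1,0,4, 0,0,0,0,4]'
python3 - <<'E'
from h import *
s=monitor.get_state();print(s["ee_pos"],s["joint_positions"][5],totool([.5173,-.0613,.151]))
E
```

```text
time_s: 20.8
ee_pos: [0.5173, -0.059, 0.2072]
tcp_rot: [-0.678, -3.063, -0.001]
contact_force: [0.6, 0.1, -0.7]
gripper_width: 0.584
grip_force: 30.0
[ 0.51732618 -0.05895456  0.20724073] -1.4152082503472458 [-0.11953278 -0.21072595  5.62374609]
```

```bash
python3 -m creep '[-0.06,-0.11,0,0,4, -0.06,-0.1,0,0,4, 0,0,2,0,4, 0,0,2,0,4, 0,0,1,0,4, 0,0,0.5,0,4, 0,0,0,0,4, 0,0,0,0,4, 0,0,0,0,4, 0,0,0,0,4]'
python3 - <<'E'
from h import *
s=monitor.get_state();print(s["ee_pos"],s["contact_force"],s["ft_torque"],totool([.5173,-.0613,.151]))
E
```

```text
time_s: 22.05
ee_pos: [0.5191, -0.0632, 0.1547]
tcp_rot: [0.682, 3.066, -0.0]
contact_force: [-0.1, 0.3, 0.4]
gripper_width: 0.585
grip_force: 30.0
[ 0.51911286 -0.06319878  0.15471746] [-0.08706158  0.32684964  0.37317135] [0.0168027  0.00656926 0.00646433] [0.24493505 0.09508071 0.37159168]
```

```bash
python3 -m creep '[0.12,0.05,0,0,4, 0.12,0.05,0,0,4, 0,0,0.1,0,4, 0,0,0.1,0,4, 0,0,0.1,0,4, 0,0,0.1,0,4, 0,0,0,0,4, 0,0,0,0,4, 0,0,0,0,4, 0,0,0,0,4]'
python3 - <<'E'
from h import *
s=monitor.get_state();print(s["ee_pos"],s["contact_force"],s["ft_torque"],totool([.5173,-.0613,.1459]))
E
```

```text
time_s: 23.3
ee_pos: [0.5172, -0.0612, 0.1504]
tcp_rot: [0.682, 3.067, -0.0]
contact_force: [0.1, 0.6, -0.3]
gripper_width: 0.585
grip_force: 30.0
[ 0.51717821 -0.06122206  0.15039631] [ 0.10308427  0.63682869 -0.34766341] [ 0.01668072 -0.0097077   0.00406449] [-0.01428471 -0.00188822  0.44963242]
```

```bash
python3 -m creep '[0,0,0.1,0,4, 0,0,0.1,0,4, 0,0,0.1,0,4, 0,0,0.1,0,4, 0,0,0.05,0,4, 0,0,0.05,0,4, 0,0,0,0,4, 0,0,0,0,4, 0,0,0,0,4, 0,0,0,0,4]'
python3 - <<'E'
from h import *
s=monitor.get_state();print(s["ee_pos"],s["contact_force"],s["ft_torque"],totool([.5173,-.0613,.1459]))
E
```

```text
time_s: 24.55
ee_pos: [0.5172, -0.0612, 0.1454]
tcp_rot: [0.682, 3.067, -0.0]
contact_force: [-0.0, -0.1, 0.2]
gripper_width: 0.582
grip_force: 30.0
[ 0.5171527  -0.06120607  0.14538036] [-0.04648283 -0.07260227  0.2195785 ] [-0.00792069 -0.00496509 -0.00975392] [-0.01732663 -0.002263   -0.05196241]
```

```bash
python3 -m creep '[0,0,0.05,0,4, 0,0,0.05,0,4, 0,0,0,0,4, 0,0,0,0,4, 0,0,0,0,4, 0,0,0,0,4, 0,0,0,0,4, 0,0,0,0,4, 0,0,0,0,4, 0,0,0,0,4]'
python3 -m creep '[0,0,0.05,0,4, 0,0,0.05,0,4, 0,0,0,0,4, 0,0,0,0,4, 0,0,0,0,4, 0,0,0,0,4, 0,0,0,0,4, 0,0,0,0,4, 0,0,0,0,4, 0,0,0,0,4]'
```

```text
time_s: 25.8
ee_pos: [0.5171, -0.0612, 0.1443]
tcp_rot: [-0.682, -3.067, -0.0]
contact_force: [0.5, 0.4, -1.4]
gripper_width: 0.584
grip_force: 30.0
time_s: 27.05
ee_pos: [0.5173, -0.0612, 0.1439]
tcp_rot: [0.682, 3.066, -0.0]
contact_force: [-2.7, 0.3, 5.2]
gripper_width: 0.583
grip_force: 30.0
```

Contact is at about -10.8 mm, so a lug lies roughly 54° down its ridge. The gap should be about 35–52° further clockwise, so I'm turning clockwise while following the ridge down.

```bash
python3 -m creep '[0,0,0.03,0.12,4, 0,0,0.03,0.12,4, 0,0,0.03,0.12,4, 0,0,0.03,0.12,4, 0,0,0.03,0.12,4, 0,0,0,0.05,4, 0,0,0,0,4, 0,0,0,0,4, 0,0,0,0,4, 0,0,0,0,4]'
```

```text
time_s: 28.3
ee_pos: [0.5171, -0.0611, 0.1417]
tcp_rot: [-1.625, -2.688, 0.0]
contact_force: [0.3, 0.3, -0.6]
gripper_width: 0.587
grip_force: 30.0
```

```bash
python3 -m creep '[0,0,0.05,0.04,4, 0,0,0.05,0.04,4, 0,0,0.05,0,4, 0,0,0.05,0,4, 0,0,0,0,4, 0,0,0,0,4, 0,0,0,0,4, 0,0,0,0,4, 0,0,0,0,4, 0,0,0,0,4]'
```

```text
time_s: 29.55
ee_pos: [0.5171, -0.0612, 0.1399]
tcp_rot: [1.732, 2.621, -0.0]
contact_force: [0.1, 0.5, -0.5]
gripper_width: 0.587
grip_force: 30.0
```

```bash
python3 -m creep '[0,0,0.05,0,4, 0,0,0.05,0,4, 0,0,0,0,4, 0,0,0,0,4, 0,0,0,0,4, 0,0,0,0,4, 0,0,0,0,4, 0,0,0,0,4, 0,0,0,0,4, 0,0,0,0,4]'; python3 -c "
from h import *
s=monitor.get_state();print(s['ee_pos'],s['contact_force'],s['ft_torque'],s['joint_positions'][5])"
```

```text
time_s: 30.8
ee_pos: [0.5172, -0.0612, 0.139]
tcp_rot: [1.732, 2.621, 0.0]
contact_force: [-0.8, 0.2, 2.7]
gripper_width: 0.582
grip_force: 30.0
[ 0.51719735 -0.06121373  0.1389749 ] [-0.84523625  0.17242238  2.66750323] [-0.05274547  0.22993726  0.04110296] -0.6871237875283525
```

The ring is down on the disk at about -16 mm with light contact. I'm turning clockwise through the free range.

```bash
python3 -m creep '[0,0,0,0.12,4, 0,0,0,0.12,4, 0,0,0,0.12,4, 0,0,0,0.12,4, 0,0,0,0.1,4, 0,0,0,0,4, 0,0,0,0,4, 0,0,0,0,4, 0,0,0,0,4, 0,0,0,0,4]'; python3 -c "
from h import *
s=monitor.get_state();print(s['ee_pos'],s['contact_force'],s['ft_torque'],s['joint_positions'][5])"
```

```text
time_s: 32.05
ee_pos: [0.5174, -0.0613, 0.139]
tcp_rot: [2.409, 2.016, 0.001]
contact_force: [1.0, -0.6, 2.4]
gripper_width: 0.581
grip_force: 30.0
[ 0.51744366 -0.06131367  0.1389994 ] [ 1.03015876 -0.55128424  2.41073902] [-0.12816745 -0.21871871 -0.04845066] -0.10728653684378252
```

```bash
for i in 1; do python3 -m creep '[0,0,0,0.06,4, 0,0,0,0.06,4, 0,0,0,0,4, 0,0,0,0,4, 0,0,0,0,4, 0,0,0,0,4, 0,0,0,0,4, 0,0,0,0,4, 0,0,0,0,4, 0,0,0,0,4]'>/dev/null; done
cat > s.py <<'E'
from h import *
s=monitor.get_state();print(s['time_s'],s['ee_pos'],s['contact_force'].round(2),s['ft_torque'].round(3),s['joint_positions'][5],s['gripper_width'])
E
python3 s.py
python3 -m creep '[0,0,0,0.05,4, 0,0,0,0.04,4, 0,0,0,0,4, 0,0,0,0,4, 0,0,0,0,4, 0,0,0,0,4, 0,0,0,0,4, 0,0,0,0,4, 0,0,0,0,4, 0,0,0,0,4]' >/dev/null;python3 s.py
```

```text
33.3 [ 0.51703941 -0.06116398  0.13887041] [-0.96  0.48  3.87] [0.009 0.251 0.017] 0.012864078276106364 0.583965481672255
34.55 [ 0.51723832 -0.06122734  0.13888507] [0.94 0.38 3.17] [-0.017  0.028  0.025] 0.1029057237520433 0.58378394272577
```

```bash
python3 -m creep '[0,0,0,0.05,4, 0,0,0,0.04,4, 0,0,0,0,4, 0,0,0,0,4, 0,0,0,0,4, 0,0,0,0,4, 0,0,0,0,4, 0,0,0,0,4, 0,0,0,0,4, 0,0,0,0,4]' >/dev/null;python3 s.py
python3 -m creep '[0,0,0,0.05,4, 0,0,0,0.04,4, 0,0,0,0,4, 0,0,0,0,4, 0,0,0,0,4, 0,0,0,0,4, 0,0,0,0,4, 0,0,0,0,4, 0,0,0,0,4, 0,0,0,0,4]' >/dev/null;python3 s.py
```

```text
35.8 [ 0.51721499 -0.06122977  0.13889021] [0.36 0.93 3.42] [-0.057  0.067 -0.032] 0.1928756746296634 0.582219290378116
37.05 [ 0.51713745 -0.06117049  0.13884348] [-0.06  0.76  3.4 ] [ 0.075  0.006 -0.012] 0.2828761153745009 0.5880750615184257
```

```bash
python3 -m creep '[0,0,0,0.05,4, 0,0,0,0.04,4, 0,0,0,0,4, 0,0,0,0,4, 0,0,0,0,4, 0,0,0,0,4, 0,0,0,0,4, 0,0,0,0,4, 0,0,0,0,4, 0,0,0,0,4]' >/dev/null;python3 s.py
python3 -m creep '[0,0,0,0.05,4, 0,0,0,0.04,4, 0,0,0,0,4, 0,0,0,0,4, 0,0,0,0,4, 0,0,0,0,4, 0,0,0,0,4, 0,0,0,0,4, 0,0,0,0,4, 0,0,0,0,4]' >/dev/null;python3 s.py
```

```text
38.3 [ 0.51713747 -0.06107599  0.13875048] [2.11 0.55 1.89] [ 0.296 -0.306  0.048] 0.37287518136680753 0.5854167599836871
39.55 [ 0.5170342  -0.06113471  0.13866586] [ 2.74  2.83 -2.73] [ 0.339 -0.43   0.128] 0.4629052100023035 0.5871909189679042
```

Torque and axial force show the bite at about j6 = 0.34. My target is about 22° past it, j6 = 0.72, following the thread down.

```bash
python3 -m creep '[0,0,0.03,0.05,4, 0,0,0.02,0.05,4, 0,0,0,0.03,4, 0,0,0,0,4, 0,0,0,0,4, 0,0,0,0,4, 0,0,0,0,4, 0,0,0,0,4, 0,0,0,0,4, 0,0,0,0,4]' >/dev/null;python3 s.py
```

```text
40.8 [ 0.51704787 -0.06111888  0.13840958] [0.46 3.77 2.46] [0.58  0.008 0.24 ] 0.5928921740885136 0.5823487254728481
```

```bash
python3 -m creep '[0,0,0.02,0.05,4, 0,0,0.01,0.05,4, 0,0,0,0.02,4, 0,0,0,0,4, 0,0,0,0,4, 0,0,0,0,4, 0,0,0,0,4, 0,0,0,0,4, 0,0,0,0,4, 0,0,0,0,4]' >/dev/null;python3 s.py
```

```text
42.05 [ 0.51717296 -0.06116844  0.1381842 ] [-0.48  4.14  4.9 ] [0.776 0.238 0.321] 0.7129055111484097 0.5843007226301239
```

Torque rose linearly to 0.32 N m, about 23° past the bite, with no slip. I'm releasing and backing off.

```bash
python3 -m creep '[0,0,0,0,7.5, 0,0,0,0,7.5, 0,0,0,0,7.5, 0,0,0,0,7.5, 0,0,-1,0,7.5, 0,0,-3,0,7.5, 0,0,-4,0,7.5, 0,0,-3,0,7.5, 0,0,0,0,7.5, 0,0,0,0,7.5]'
python3 - <<'E'
from h import *
w=grab("wrist");print(blobs(w,(172,8))[0],blobs(w,(95,130))[0])
for z in (.158,):
    bl,l=blobs(w,(172,8));st=bl[0][0];e=cv2.fitEllipse(cv2.convexHull(np.argwhere(l>0)[:,::-1].astype(np.int32)));print(e,onz(w,e[0],.155))
cv2.imwrite("pics/w8.png",w["image"][:,:,::-1])
E
```

```text
time_s: 43.3
ee_pos: [0.5165, -0.061, 0.247]
tcp_rot: [-3.012, -0.889, 0.002]
contact_force: [-0.5, 0.7, -1.0]
gripper_width: 0.802
grip_force: 0.0
[([252, 176, 60, 62, 2368], [281.4, 206.4])] [([416, 16, 12, 14, 126], [421.5, 22.7]), ([475, 64, 12, 12, 110], [480.3, 69.4]), ([422, 75, 12, 12, 114], [427.2, 80.4]), ([462, 81, 12, 12, 109], [467.8, 86.2]), ([269, 198, 25, 24, 407], [281.1, 208.8])]
((281.2415771484375, 202.96080017089844), (61.24576950073242, 70.50203704833984), 177.36920166015625) [ 0.52232369 -0.05789293  0.155     ]
```

View pics/w8.png

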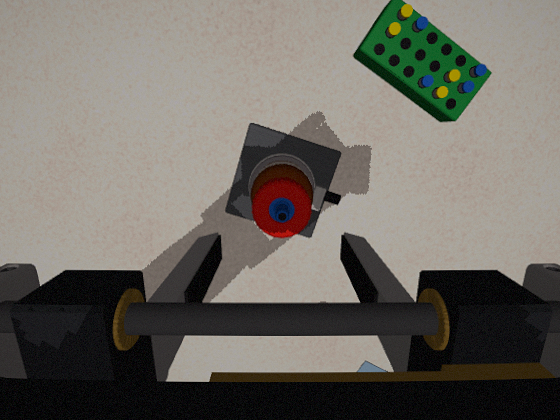

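The ring sits level on the bottle around the blue port at (281,208), and the gripper is clear of it. I'm handing in.

```bash
python3 -c "
from station import job_done
print(job_done())"
```

```text
the job is handed in; nothing more can be done
None
```

I seated the blue disk in the mouth, screwed the red ring down to about 23° past the bite (clamp force estimated at 16–28 N, not measured directly), and handed the job in at about 43 s with the gripper clear; the hand-in call returned no verdict.

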